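# Load the battery tray into the backup power unit and snap it shut

## Robot

A 7-joint arm with a two-finger parallel gripper is mounted at the origin on the work surface. World frame = base frame: x ahead of the robot, y to its left, z up, the work surface at z = 0. Lengths are in m, angles in rad, forces in N, time in s.
With the tool pointing down it reaches from about 0.425 to 1.025 m from the base axis. Payload 3.6 kg.
Tool frame: the origin (TCP) lies midway between the tips of the shut fingers; the grasp point (between the pads) lies 19 mm behind it; z points along the fingers, y is the direction in which the jaws open and shut (so a half turn about z gives the same grasp; the last joint's range is limited). The gripper opens to 85 mm and grips with 20 to 120 N. Pads are 22 mm wide; open, the fingers measure 114 mm over their backs; the gripper's body (76 mm by 85 mm) begins 54 mm behind the grasp point. The pads swing forward as they close: fully open they stand 13 mm farther back than shut.
Start: joints at [1.167, 0.591, 0.048, 1.609, -0.033, 0.943, -0.034], TCP at [0.222, -0.69, 0.231] pointing down, gripper open.
Joint ranges: [-2.69, 2.69], [-0.47, 2.24], [-1.27, 1.36], [0.19, 2.51], [-1.53, 4.68], [0.08, 2.07], [-3.09, 3.09]. Speed limits (rad/s): [2.57, 2.57, 3.14, 3.14, 3.14, 3.14, 3.14].

## Interface

Orientations are given as [roll, pitch, yaw] about the fixed x, y, z axes, in that order (R = Rz(yaw) Ry(pitch) Rx(roll)).
In Python, from rig import get_obs, camera, hand_in gives the robot as it stands.
- The arm moves only by the tool jog_arm, never from a script. Its argument "series" is a list of rows, each an object of numbers: "tx", "ty", "tz": the shift along the tool's x, y, z in cm; "ax", "ay", "az": the turn, a rotation vector about the tool's x, y, z in rad. A call has 1 to 10 rows; each row shifts and turns the commanded pose from where the row before left it, along the tool's axes as they then stand; what a row does not reach is not made up. A row lasts 1/12 s, in which the tool goes at most 41.7 mm and 7.16 degrees, less where a joint would pass 70% of its speed; a pose out of reach is approached as far as the arm can. A call with a gripper value outside its range is refused whole. "gripper" is the opening, from -1 (shut) to 1 (fully open), so that 0 is half open, set as the call begins (left out, the last holds). The fingers move at their own pace and stop on an object; the grip force is fixed at half the most. Time passes only in rows, so rows that do not move let the fingers close. It gives the time, the measured TCP pose, the force and the opening at its end, in the units of the state.
- get_obs(): the state, without advancing time (a new reading comes with each control period).
- camera(name): name is "side" or "top" or "wrist"; returns a dict with "image" (400x640x3 uint8, red, green, blue), "intrinsics" (3x3 intrinsics, pixels), "origin" and "rotation" of the camera in the world. Camera axes: x right, y down, z forward; pixel columns grow to the right and rows downward; lengths in m; the calibration is good to about 2 mm. The wrist camera is an equidistant fisheye: a pixel r from the principal point sees the ray r / f radians off the axis. A picture is of the moment at which its call begins. There is no depth.
- hand_in(): hands the job in, once; it reports no verdict.
The state is a dict: "t": time; "joint_pos": joint angles; "joint_vel": joint speeds; "joint_efforts": joint torques, N m; "position": TCP position; "ee_rot": TCP orientation; "ft_force": force on the tool from outside, world axes, zero at the start; "torque": the same for the moment, N m; "width": finger opening in m.
Only numpy, scipy, OpenCV 4.12 (cv2) and the standard library are available. Lean on these libraries where they do the work, as an engineer would, in place of code of your own. Each camera call takes 0.05 s, during which the arm holds its last target.

## Task

Turn the battery tray end for end so its narrow orange end leads, and slide it, upright, along the rails of the power unit's bay until it is fully home. Then press down each of the four yellow snap tabs around the bay until all have clicked down, and let go. Leave the other things on the bench where they are.

Things in the scene. Friction and masses are not known exactly. Their poses are not given: they have to be found in the camera images.
- unit: Fixed white/grey power unit, 280 x 150 x 48 mm, with an open-topped battery bay, floor 10 mm above the table. Origin: on its underside, below the tray's origin when home (tray home = x 0, y 0, z +10 mm here, same yaw as the unit). +x points into the bay, the way the tray slides; z up. Behind the bay (x 80 to 150) a housing 45 mm high. Unit walls at most 30 mm high elsewhere.
- bay_landing (a point): Point on the bay floor at unit x -88 mm, y 0: with the tray's origin here (narrow end towards unit +x) it can be set down from above clear of everything, ready to slide. The landing floor is open above from x -130 to -48.
- bay_mouth (a point): Point on the bay floor at unit x -45, y 0, where the rails begin: inner faces at y +-47.5, flared out to about +-61 at x -74. Lips and raised tab teeth overhang the rails to y +-37 from x -40 to +39, undersides 10 mm or more above the bay floor, so the tray must slide in under them.
- bay_key (a point): Point on the bay floor at unit x +35, y 0, between two black key blocks (faces at x +35, 60 mm gap): only the narrow tongue passes, up to an end wall at x +62. The tray is home when its shoulders touch the blocks.
- tray: Loose battery tray, 0.45 to 0.8 kg. Origin: centre of its underside; +x to its narrow end, z up. Blue base 6 mm thick, 90 wide from x -60 to shoulders at +35, then an orange tongue 50 wide to x +60. Notches (20 long, 12 deep) in both long edges at x -35 and +15 take the tab teeth. Battery on top 60 wide, x -50 to +30, up to z 40. Starts on the table, narrow end roughly towards the robot.
- tray_grip (a point): Grasp point, 62 mm above the tray's underside over its origin, in a black grip rib along tray x: 60 long, 20 wide (across tray y), from z 40 (battery top) to z 72 mm. Pinch it across its width from above.
- tray_nose (a point): Middle of the tip of the tray's orange narrow end (tray x +60, y 0, z 3 mm).
- tab_front_left (a joint): Travel of the left front yellow snap tab (at unit x -35, y +56 mm): 0 = up, 0.010 m = down and engaged. Takes about 9 N to start, less and less up to half travel (5 mm), then snaps down and stays; released earlier it springs back up. Stops near 6 mm if the tray's notch is not under it.
- tab_front_left_top (a point): Centre of the top of that tab's pad (24 mm in x, 26 mm in y); 48 mm above the table when up, 38 mm when engaged; moves with the tab. Located at unit x -35, y +56 mm.
- tab_front_right (a joint): Travel of the right front yellow snap tab (at unit x -35, y -56 mm): 0 = up, 0.010 m = down and engaged. Takes about 9 N to start, less and less up to half travel (5 mm), then snaps down and stays; released earlier it springs back up. Stops near 6 mm if the tray's notch is not under it.
- tab_front_right_top (a point): Centre of the top of that tab's pad (24 mm in x, 26 mm in y); 48 mm above the table when up, 38 mm when engaged; moves with the tab. Located at unit x -35, y -56 mm.
- tab_back_left (a joint): Travel of the left back yellow snap tab (at unit x +15, y +56 mm): 0 = up, 0.010 m = down and engaged. Takes about 9 N to start, less and less up to half travel (5 mm), then snaps down and stays; released earlier it springs back up. Stops near 6 mm if the tray's notch is not under it.
- tab_back_left_top (a point): Centre of the top of that tab's pad (24 mm in x, 26 mm in y); 48 mm above the table when up, 38 mm when engaged; moves with the tab. Located at unit x +15, y +56 mm.
- tab_back_right (a joint): Travel of the right back yellow snap tab (at unit x +15, y -56 mm): 0 = up, 0.010 m = down and engaged. Takes about 9 N to start, less and less up to half travel (5 mm), then snaps down and stays; released earlier it springs back up. Stops near 6 mm if the tray's notch is not under it.
- tab_back_right_top (a point): Centre of the top of that tab's pad (24 mm in x, 26 mm in y); 48 mm above the table when up, 38 mm when engaged; moves with the tab. Located at unit x +15, y -56 mm.
- screwdriver: Screwdriver lying on the table; bystander.
- carton: Cardboard carton 100 x 70 x 45 mm; bystander, origin centre of underside.
- tape: Yellow tape roll, 90 mm across, 24 mm high; bystander, origin centre of underside.
- adapter: Black power adapter 90 x 55 x 32 mm; bystander, origin centre of underside.
There are look-alikes about, which are no part of the job. Of the things that look like the tray, the largest one is meant.

How it is judged:
On the way, in this order (a step that is already met when the one before it is completed fails the run):
1. the tray is fully home in the bay, narrow end first, with all four tabs still up (x of tray_nose in the frame of unit above 0.0555 m and y of tray_nose in the frame of unit between -0.006 and 0.006 m and z of tray_nose in the frame of unit below 0.016 m and angle between tray's own z axis and vertical below 0.06 rad and angle between the x axis of tray and the x axis of unit, either way round below 0.1 rad and value of joint each of tab_front_left, tab_front_right, tab_back_left, tab_back_right below 0.004 m), for 0.2 s.
2. all four snap tabs are down and engaged (value of joint each of tab_front_left, tab_front_right, tab_back_left, tab_back_right above 0.0085 m), for 0.2 s.
At the end, for the whole second after the job is handed in: Tray at rest in the bay, narrow end to the back, within 4.5 mm of fully home along the rails, nose within 6 mm of the middle and 3 mm of its seated height, tilted under 0.06 rad, in line within 0.1 rad; all four tabs at least 8.5 mm down (of 10) (all of step 2 and x of tray_nose in the frame of unit above 0.0555 m and y of tray_nose in the frame of unit between -0.006 and 0.006 m and z of tray_nose in the frame of unit below 0.016 m and angle between tray's own z axis and vertical below 0.06 rad and angle between the x axis of tray and the x axis of unit, either way round below 0.1 rad and linear speed of tray below 0.01 m/s); the robot touches nothing.
It fails at once if a bystander object is pushed more than 30 mm (distance of any of screwdriver, carton, tape, adapter from where it was at the start of the episode above 0.03 m).
It fails at once if the battery tray is tipped more than about 35 degrees from upright (angle between tray's own z axis and vertical above 0.6 rad).
It also fails if it takes over 67 s, if anything falls off the work surface, if the arm or the gripper's body presses on something with over 40 N, if the wrist force passes 120 N, or if a joint passes its speed limit or range.

## Working session

There is one attempt and no reset: what is moved stays moved. The work goes in short steps, Python scripts to look and compute and a tool call to move; the robot and the scene stay as the last step left them, time stands still between calls to the robot, and variables do not carry over. Pictures are saved under pics/ and viewed, and the job is handed in when it is done.

Besides the shell and the picture viewer there is one more tool, called after ">>>" as a command line: name --argument value ..., lists and objects as JSON in quotes. jog_arm: Moves the arm, as the interface text tells. Its arguments: {"type":"object","properties":{"series":{"type":"array"},"gripper":{"type":"number"}},"required":["series"]}

```bash
mkdir -p pics; ls; python3 - <<'E'
from rig import get_obs,camera
import cv2,pickle
o=get_obs();print({k:(v if not hasattr(v,'round') or isinstance(v,float) else v) for k,v in o.items()})
d={}
for n in("side","top","wrist"):
    c=camera(n);d[n]=c;cv2.imwrite(f"pics/{n}0.png",c["image"][:,:,::-1]);print(n,c["intrinsics"],c["origin"],c["rotation"])
pickle.dump(d,open("cam0.pkl","wb"))
E
```

```text
pics
{'t': 0.0, 'joint_pos': array([ 1.16648846,  0.59215613,  0.04831173,  1.60986477, -0.03329485,
        0.9426968 , -0.03368362]), 'joint_vel': array([-2.85654577e-05,  1.18176216e-03,  5.44034904e-04, -7.42911914e-04,
       -1.03682398e-03,  1.24747044e-03,  8.13230173e-04]), 'joint_efforts': array([-7.45574598e-04, -5.48686481e+01,  1.54659960e+00, -1.98121977e+01,
        9.47449735e-03,  8.75153812e-03,  4.47475070e-07]), 'position': array([ 0.22146127, -0.68945368,  0.23009868]), 'ee_rot': array([-3.13927694e+00,  1.42907483e-04,  3.10896970e-01]), 'ft_force': array([-0.09025739, -0.78789051, -0.17234171]), 'torque': array([-0.04269906,  0.03152567,  0.00531573]), 'width': 0.08548212480090872}
side [[509.23741196   0.         311.53796408]
 [  0.         509.23741196 201.41348392]
 [  0.           0.           1.        ]] [-0.0576724   0.89316062  0.92064871] [-2.23138535  0.01777823 -2.51251946]
top [[368.02288757   0.         325.09890183]
 [  0.         368.02288757 197.20666099]
 [  0.           0.           1.        ]] [0.47069108 0.01922709 1.00907081] [-3.01226231 -0.03606148 -1.54786564]
wrist [[309.70691629   0.         322.89095301]
 [  0.         309.70691629 200.57670224]
 [  0.           0.           1.        ]] [ 0.28949458 -0.6676595   0.37354613] [ 2.85375466e+00  2.14813677e-03 -1.25901029e+00]
```

View pics/side0.png

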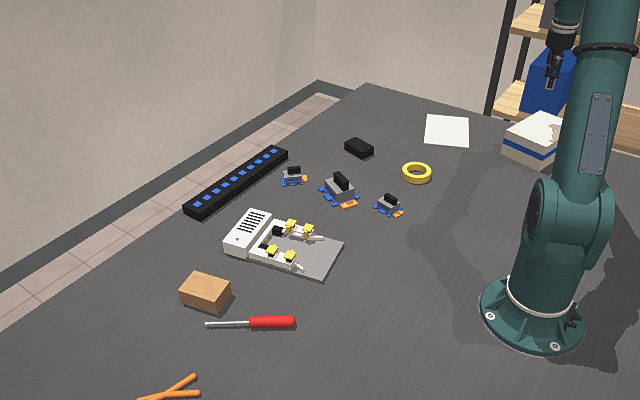

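View pics/top0.png

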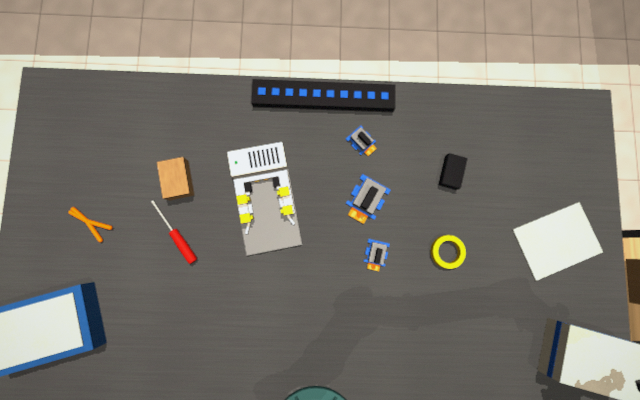

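View pics/wrist0.png

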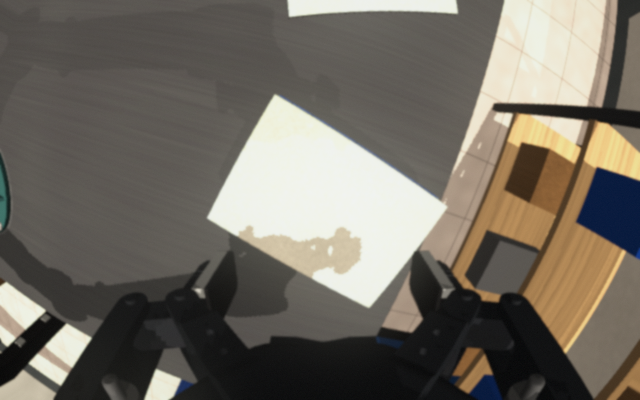

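The top view shows three tray-like things: (369,199), which is the largest, and small ones at (362,140) and (377,254). The unit is at about (265,200) with its housing at the top. I choose (369,199) and will check it in a close crop.

```bash
python3 - <<'E'
import cv2
im=cv2.imread("pics/top0.png")
cv2.imwrite("pics/crop_tray.png",cv2.resize(im[165:235,335:405],None,fx=8,fy=8,interpolation=cv2.INTER_CUBIC))
cv2.imwrite("pics/crop_unit.png",cv2.resize(im[138:260,215:315],None,fx=4.8,fy=4.8,interpolation=cv2.INTER_CUBIC))
E
```

```text
(no output)
```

View pics/crop_tray.png

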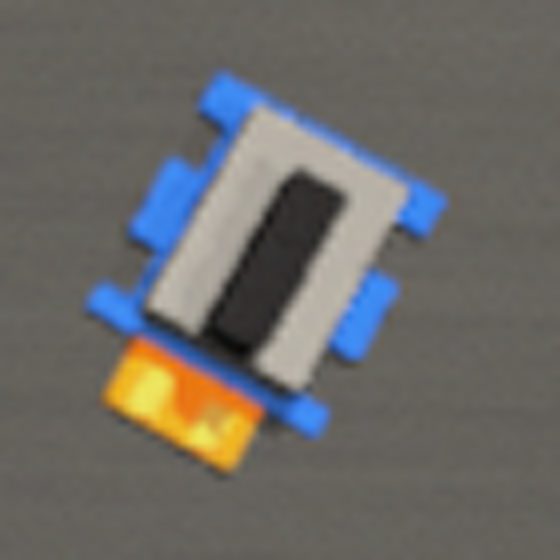

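View pics/crop_unit.png

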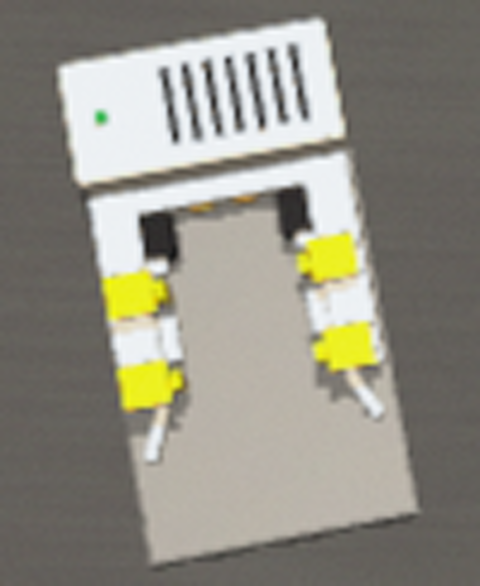

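```bash
cat > h.py <<'E'
import numpy as np,cv2,pickle
from scipy.spatial.transform import Rotation as R
from scipy.optimize import least_squares
def proj(c,P):
    Rm=R.from_euler('xyz',c["rotation"]).as_matrix()
    p=(np.asarray(P)-c["origin"])@Rm
    K=c["intrinsics"]
    return np.c_[K[0,0]*p[:,0]/p[:,2]+K[0,2],K[1,1]*p[:,1]/p[:,2]+K[1,2]]
def T(pose,P):
    x,y,a=pose;P=np.asarray(P,float)/1000;c,s=np.cos(a),np.sin(a)
    return np.c_[x+c*P[:,0]-s*P[:,1],y+s*P[:,0]+c*P[:,1],P[:,2]]
def fit(c,P,uv,x0):
    f=lambda q:(proj(c,T(q,P))-uv).ravel()
    r=least_squares(f,x0,loss='soft_l1');return r.x,f(r.x).reshape(-1,2)
def pxray(c,u,v,z):
    K=c["intrinsics"];d=R.from_euler('xyz',c["rotation"]).as_matrix()@np.array([(u-K[0,2])/K[0,0],(v-K[1,2])/K[1,1],1]);o=np.array(c["origin"])
    return o+d*(z-o[2])/d[2]
E
python3 - <<'E'
from h import *
c=pickle.load(open("cam0.pkl","rb"))["top"]
for u,v in((369,199),(265,200),(315,390)):print(pxray(c,u,v,0))
un=lambda a,s,o:(np.array(a)+.5)/s-.5+o
P=[(-60,-45,6),(-60,45,6),(60,-25,6),(60,25,6),(35,45,6),(35,-45,6),(-30,-10,72),(-30,10,72)]
uv=un([(218,70),(447,203),(103,400),(235,473),(320,438),(88,300),(300,168),(347,192)],8,np.array([335,165]))
q,r=fit(c,P,uv,[.5,-.1,-2.6]);print("tray",q,np.degrees(q[2]));print(r.round(2))
P=[(-130,75,10),(-130,-75,10),(150,75,45),(150,-75,45),(80,-75,45),(80,75,45)]
uv=un([(152,566),(420,512),(58,65),(322,17),(347,135),(80,186)],4.8,np.array([215,138]))
q,r=fit(c,P,uv,[.5,.1,0]);print("unit",q,np.degrees(q[2]));print(r.round(2))
tt=T(q,[(-35,56,48),(-35,-56,48),(15,56,48),(15,-56,48)]);print(tt);print(((proj(c,tt)-[215,138]+.5)*4.8-.5).round())
E
```

```text
[ 0.60116087 -0.1362216   0.        ]
[0.59051128 0.15084723 0.        ]
[0.09909837 0.00044922 0.        ]
tray [ 0.59712104 -0.12689477 -3.63244483] -208.12375789852948
[[ 0.3   0.24]
 [-0.01 -0.52]
 [ 0.11 -0.07]
 [-0.45 -0.19]
 [-0.35 -0.15]
 [ 0.03  0.96]
 [-0.24 -0.43]
 [ 0.64  0.35]]
unit [0.58314709 0.1468382  0.21850163] 12.519221097173048
[[ 0.3  -0.33]
 [-0.13 -0.1 ]
 [-0.18 -0.04]
 [ 0.48 -0.12]
 [ 0.01  0.41]
 [-0.46  0.19]]
[[0.53684031 0.19391986 0.048     ]
 [0.56111823 0.08458284 0.048     ]
 [0.58565148 0.20475821 0.048     ]
 [0.60992939 0.0954212  0.048     ]]
[[146. 385.]
 [351. 346.]
 [131. 295.]
 [334. 256.]]
```

The close crop confirms the largest tray: orange end to lower-left (crop 170,405), rib about (275,265). The fits have sub-pixel residuals: tray at (0.597,-0.127) with yaw 151.9°, unit at (0.583,0.147) with yaw 12.5°. I'll approach the tray at the current height.

>>> jog_arm --series '[{"tx":2.65,"ty":-2.1},{"tx":2.65,"ty":-2.1},{"tx":2.65,"ty":-2.1},{"tx":2.65,"ty":-2.1},{"tx":2.65,"ty":-2.1},{"tx":2.65,"ty":-2.1},{"tx":2.65,"ty":-2.1},{"tx":2.65,"ty":-2.1},{"tx":2.65,"ty":-2.1},{"tx":2.65,"ty":-2.1}]' --gripper 1

```text
schema error: expected keys tx, ty, tz, ax, ay, az
```

>>> jog_arm --series '[{"tx":2.65,"ty":-2.1},{"tx":2.65,"ty":-2.1},{"tx":2.65,"ty":-2.1},{"tx":2.65,"ty":-2.1},{"tx":2.65,"ty":-2.1},{"tx":2.65,"ty":-2.1},{"tx":2.65,"ty":-2.1},{"tx":2.65,"ty":-2.1},{"tx":2.65,"ty":-2.1},{"tx":2.65,"ty":-2.1}]'

```text
schema error: expected keys tx, ty, tz, ax, ay, az
```

>>> jog_arm --series '[{"az":-0.117},{"az":-0.117},{"az":-0.117},{"az":-0.117},{"az":-0.117},{"az":-0.117},{"az":-0.117},{"az":-0.117},{"az":-0.117},{"az":-0.117}]'

```text
schema error: expected keys tx, ty, tz, ax, ay, az
```

>>> jog_arm --series '[{"az":-0.117},{"az":-0.117},{"az":-0.117},{"az":-0.117},{"az":-0.117},{"az":-0.117},{"az":-0.117},{"az":-0.117},{"az":-0.117},{"az":-0.117}]'

```text
schema error: expected keys tx, ty, tz, ax, ay, az
```

All six keys are required.

>>> jog_arm --series '[{"tx":2.65,"ty":-2.1,"tz":0,"ax":0,"ay":0,"az":0},{"tx":2.65,"ty":-2.1,"tz":0,"ax":0,"ay":0,"az":0},{"tx":2.65,"ty":-2.1,"tz":0,"ax":0,"ay":0,"az":0},{"tx":2.65,"ty":-2.1,"tz":0,"ax":0,"ay":0,"az":0},{"tx":2.65,"ty":-2.1,"tz":0,"ax":0,"ay":0,"az":0},{"tx":2.65,"ty":-2.1,"tz":0,"ax":0,"ay":0,"az":0},{"tx":2.65,"ty":-2.1,"tz":0,"ax":0,"ay":0,"az":0},{"tx":2.65,"ty":-2.1,"tz":0,"ax":0,"ay":0,"az":0},{"tx":2.65,"ty":-2.1,"tz":0,"ax":0,"ay":0,"az":0},{"tx":2.65,"ty":-2.1,"tz":0,"ax":0,"ay":0,"az":0}]' --gripper 1

```text
t: 0.98
position: [0.4103, -0.4077, 0.2312]
ee_rot: [-3.141, 0.0, 0.311]
ft_force: [0.8, -0.2, 0.3]
width: 0.0854
```

>>> jog_arm --series '[{"tx":2.65,"ty":-2.1,"tz":0,"ax":0,"ay":0,"az":0},{"tx":2.65,"ty":-2.1,"tz":0,"ax":0,"ay":0,"az":0},{"tx":2.65,"ty":-2.1,"tz":0,"ax":0,"ay":0,"az":0},{"tx":2.65,"ty":-2.1,"tz":0,"ax":0,"ay":0,"az":0},{"tx":2.65,"ty":-2.1,"tz":0,"ax":0,"ay":0,"az":0},{"tx":2.65,"ty":-2.1,"tz":0,"ax":0,"ay":0,"az":0},{"tx":2.65,"ty":-2.1,"tz":0,"ax":0,"ay":0,"az":0},{"tx":2.65,"ty":-2.1,"tz":0,"ax":0,"ay":0,"az":0},{"tx":2.65,"ty":-2.1,"tz":0,"ax":0,"ay":0,"az":0},{"tx":2.65,"ty":-2.1,"tz":0,"ax":0,"ay":0,"az":0}]'

```text
t: 1.82
position: [0.5983, -0.1268, 0.2311]
ee_rot: [-3.141, 0.0, 0.311]
ft_force: [1.0, -0.0, -0.0]
width: 0.0853
```

>>> jog_arm --series '[{"tx":0,"ty":0,"tz":0,"ax":0,"ay":0,"az":-0.117},{"tx":0,"ty":0,"tz":0,"ax":0,"ay":0,"az":-0.117},{"tx":0,"ty":0,"tz":0,"ax":0,"ay":0,"az":-0.117},{"tx":0,"ty":0,"tz":0,"ax":0,"ay":0,"az":-0.117},{"tx":0,"ty":0,"tz":0,"ax":0,"ay":0,"az":-0.117},{"tx":0,"ty":0,"tz":0,"ax":0,"ay":0,"az":-0.117},{"tx":0,"ty":0,"tz":0,"ax":0,"ay":0,"az":-0.117},{"tx":0,"ty":0,"tz":0,"ax":0,"ay":0,"az":-0.117},{"tx":0,"ty":0,"tz":0,"ax":0,"ay":0,"az":-0.117},{"tx":0,"ty":0,"tz":0,"ax":0,"ay":0,"az":-0.117}]'

```text
t: 2.65
position: [0.5975, -0.1284, 0.231]
ee_rot: [-3.141, 0.0, 1.486]
ft_force: [-0.6, 0.1, 0.8]
width: 0.0854
```

>>> jog_arm --series '[{"tx":0,"ty":0,"tz":0,"ax":0,"ay":0,"az":-0.117},{"tx":0,"ty":0,"tz":0,"ax":0,"ay":0,"az":-0.117},{"tx":0,"ty":0,"tz":0,"ax":0,"ay":0,"az":-0.117},{"tx":0,"ty":0,"tz":0,"ax":0,"ay":0,"az":-0.117},{"tx":0,"ty":0,"tz":0,"ax":0,"ay":0,"az":-0.117},{"tx":0,"ty":0,"tz":0,"ax":0,"ay":0,"az":-0.117},{"tx":0,"ty":0,"tz":0,"ax":0,"ay":0,"az":-0.117},{"tx":0,"ty":0,"tz":0,"ax":0,"ay":0,"az":-0.117},{"tx":0,"ty":0,"tz":0,"ax":0,"ay":0,"az":-0.117},{"tx":0,"ty":0,"tz":0,"ax":0,"ay":0,"az":-0.117}]'

```text
t: 3.48
position: [0.5976, -0.1285, 0.231]
ee_rot: [-3.141, -0.001, 2.656]
ft_force: [-0.3, 0.6, -0.2]
width: 0.0853
```

```bash
python3 - <<'E'
from rig import get_obs,camera
import cv2
o=get_obs();print(o['position'],o['ee_rot'],o['joint_pos'])
c=camera("wrist");cv2.imwrite("pics/w1.png",c["image"][:,:,::-1])
E
```

```text
[ 0.59755253 -0.12847751  0.2310055 ] [-3.14121627e+00 -5.40338473e-04  2.65634287e+00] [ 0.58781508  0.5168566  -0.63631967  1.85361573  0.38525545  0.89726518
  0.85445106]
```

View pics/w1.png

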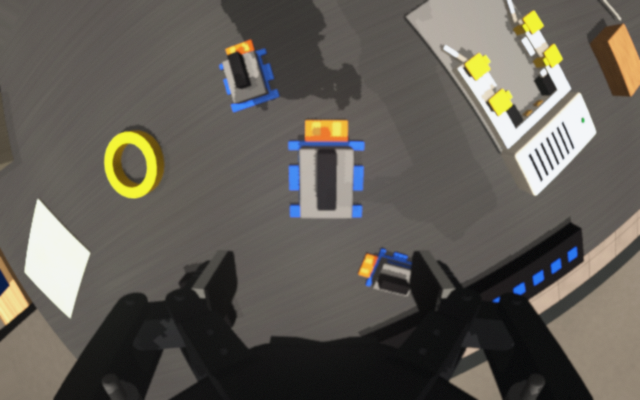

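The tray sits centred below the open fingers, aligned, orange end up in the picture (rib at 326,180; fingers symmetric about 324). I'll descend and grip.

>>> jog_arm --series '[{"tx":0.1,"ty":0.1,"tz":2.5,"ax":0,"ay":0,"az":0},{"tx":0,"ty":0,"tz":2.5,"ax":0,"ay":0,"az":0},{"tx":0,"ty":0,"tz":2.5,"ax":0,"ay":0,"az":0},{"tx":0,"ty":0,"tz":2.5,"ax":0,"ay":0,"az":0},{"tx":0,"ty":0,"tz":2,"ax":0,"ay":0,"az":0},{"tx":0,"ty":0,"tz":2,"ax":0,"ay":0,"az":0},{"tx":0,"ty":0,"tz":2,"ax":0,"ay":0,"az":0},{"tx":0,"ty":0,"tz":1.5,"ax":0,"ay":0,"az":0},{"tx":0,"ty":0,"tz":0.9,"ax":0,"ay":0,"az":0},{"tx":0,"ty":0,"tz":0,"ax":0,"ay":0,"az":0}]'

```text
t: 4.37
position: [0.5959, -0.127, 0.0453]
ee_rot: [-3.14, -0.004, 2.649]
ft_force: [0.3, -0.5, 0.5]
width: 0.0857
```

>>> jog_arm --series '[{"tx":0,"ty":0,"tz":0,"ax":0,"ay":0,"az":0},{"tx":0,"ty":0,"tz":0,"ax":0,"ay":0,"az":0},{"tx":0,"ty":0,"tz":0,"ax":0,"ay":0,"az":0},{"tx":0,"ty":0,"tz":0,"ax":0,"ay":0,"az":0},{"tx":0,"ty":0,"tz":0,"ax":0,"ay":0,"az":0},{"tx":0,"ty":0,"tz":0,"ax":0,"ay":0,"az":0},{"tx":0,"ty":0,"tz":0,"ax":0,"ay":0,"az":0},{"tx":0,"ty":0,"tz":0,"ax":0,"ay":0,"az":0},{"tx":0,"ty":0,"tz":0,"ax":0,"ay":0,"az":0},{"tx":0,"ty":0,"tz":0,"ax":0,"ay":0,"az":0}]' --gripper -1

```text
t: 5.2
position: [0.5985, -0.1265, 0.0484]
ee_rot: [3.14, 0.002, 2.651]
ft_force: [-0.2, 0.9, 5.7]
width: 0.0189
```

>>> jog_arm --series '[{"tx":0,"ty":0,"tz":-0.5,"ax":0,"ay":0,"az":0},{"tx":0,"ty":0,"tz":-1,"ax":0,"ay":0,"az":0},{"tx":0,"ty":0,"tz":-1.5,"ax":0,"ay":0,"az":0},{"tx":0,"ty":0,"tz":-1.5,"ax":0,"ay":0,"az":0},{"tx":0,"ty":0,"tz":-1.5,"ax":0,"ay":0,"az":0},{"tx":0,"ty":0,"tz":-1.5,"ax":0,"ay":0,"az":0},{"tx":0,"ty":0,"tz":-1.5,"ax":0,"ay":0,"az":0},{"tx":0,"ty":0,"tz":-1,"ax":0,"ay":0,"az":0},{"tx":0,"ty":0,"tz":0,"ax":0,"ay":0,"az":0},{"tx":0,"ty":0,"tz":0,"ax":0,"ay":0,"az":0}]'

```text
t: 6.03
position: [0.597, -0.1272, 0.1473]
ee_rot: [-3.141, -0.0, 2.65]
ft_force: [0.1, -0.2, -6.7]
width: 0.0192
```

```bash
python3 - <<'E'
from rig import get_obs,camera
import cv2
c=camera("wrist");cv2.imwrite("pics/w2.png",c["image"][:,:,::-1])
c=camera("side");cv2.imwrite("pics/s2.png",cv2.resize(c["image"][100:300,230:470,::-1],None,fx=3,fy=3))
E
```

```text
(no output)
```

View pics/w2.png

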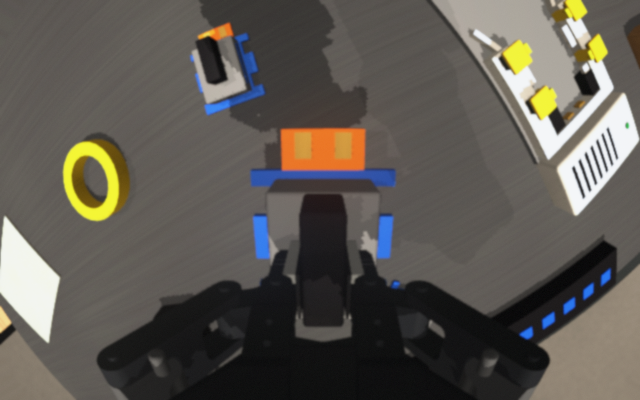

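View pics/s2.png

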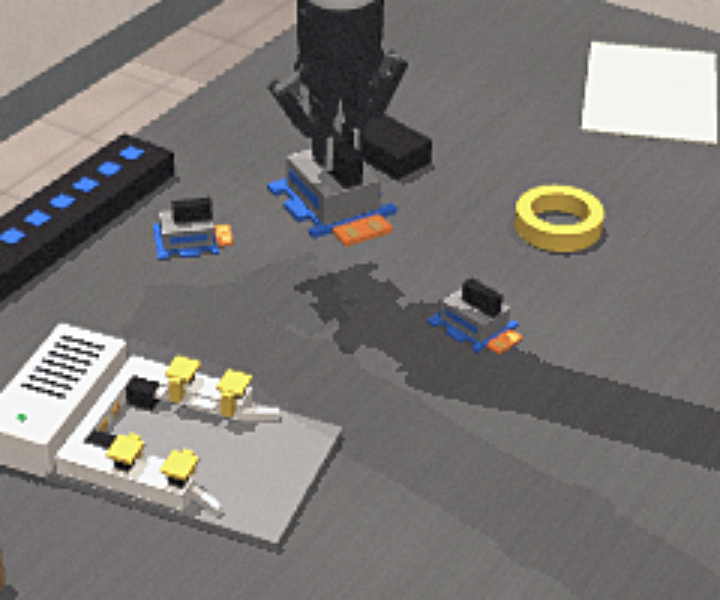

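Held straight (orange end at 322,148 in the wrist view), with about 6.7 N of weight. I'll turn it -139.3° in yaw here.

>>> jog_arm --series '[{"tx":0,"ty":0,"tz":0,"ax":0,"ay":0,"az":0.05},{"tx":0,"ty":0,"tz":0,"ax":0,"ay":0,"az":0.1},{"tx":0,"ty":0,"tz":0,"ax":0,"ay":0,"az":0.1},{"tx":0,"ty":0,"tz":0,"ax":0,"ay":0,"az":0.1},{"tx":0,"ty":0,"tz":0,"ax":0,"ay":0,"az":0.1},{"tx":0,"ty":0,"tz":0,"ax":0,"ay":0,"az":0.1},{"tx":0,"ty":0,"tz":0,"ax":0,"ay":0,"az":0.1},{"tx":0,"ty":0,"tz":0,"ax":0,"ay":0,"az":0.1},{"tx":0,"ty":0,"tz":0,"ax":0,"ay":0,"az":0.1},{"tx":0,"ty":0,"tz":0,"ax":0,"ay":0,"az":0.1}]'

```text
t: 6.97
position: [0.5964, -0.1266, 0.1459]
ee_rot: [-3.139, -0.001, 1.696]
ft_force: [0.2, 0.4, -5.7]
width: 0.0188
```

>>> jog_arm --series '[{"tx":0,"ty":0,"tz":0,"ax":0,"ay":0,"az":0.1},{"tx":0,"ty":0,"tz":0,"ax":0,"ay":0,"az":0.1},{"tx":0,"ty":0,"tz":0,"ax":0,"ay":0,"az":0.1},{"tx":0,"ty":0,"tz":0,"ax":0,"ay":0,"az":0.1},{"tx":0,"ty":0,"tz":0,"ax":0,"ay":0,"az":0.1},{"tx":0,"ty":0,"tz":0,"ax":0,"ay":0,"az":0.1},{"tx":0,"ty":0,"tz":0,"ax":0,"ay":0,"az":0.1},{"tx":0,"ty":0,"tz":0,"ax":0,"ay":0,"az":0.1},{"tx":0,"ty":0,"tz":0,"ax":0,"ay":0,"az":0.1},{"tx":0,"ty":0,"tz":0,"ax":0,"ay":0,"az":0.1}]'

```text
t: 7.8
position: [0.5965, -0.1262, 0.1459]
ee_rot: [-3.139, 0.002, 0.697]
ft_force: [-0.3, -0.5, -5.8]
width: 0.0189
```

>>> jog_arm --series '[{"tx":0,"ty":0,"tz":0,"ax":0,"ay":0,"az":0.1},{"tx":0,"ty":0,"tz":0,"ax":0,"ay":0,"az":0.1},{"tx":0,"ty":0,"tz":0,"ax":0,"ay":0,"az":0.1},{"tx":0,"ty":0,"tz":0,"ax":0,"ay":0,"az":0.1},{"tx":0,"ty":0,"tz":0,"ax":0,"ay":0,"az":0.08},{"tx":0,"ty":0,"tz":0,"ax":0,"ay":0,"az":0},{"tx":0,"ty":0,"tz":0,"ax":0,"ay":0,"az":0}]'

```text
t: 8.38
position: [0.5968, -0.1262, 0.1462]
ee_rot: [-3.141, 0.002, 0.224]
ft_force: [-0.2, 0.0, -5.0]
width: 0.0191
```

>>> jog_arm --series '[{"tx":-0.4,"ty":-1.5,"tz":0,"ax":0,"ay":0,"az":0.006},{"tx":-0.4,"ty":-3,"tz":0,"ax":0,"ay":0,"az":0},{"tx":-0.5,"ty":-3,"tz":0,"ax":0,"ay":0,"az":0},{"tx":-0.4,"ty":-3,"tz":0,"ax":0,"ay":0,"az":0},{"tx":-0.5,"ty":-3,"tz":0,"ax":0,"ay":0,"az":0},{"tx":-0.5,"ty":-3,"tz":0,"ax":0,"ay":0,"az":0},{"tx":-0.5,"ty":-3,"tz":0,"ax":0,"ay":0,"az":0},{"tx":-0.4,"ty":-3,"tz":0,"ax":0,"ay":0,"az":0},{"tx":-0.3,"ty":-3,"tz":0,"ax":0,"ay":0,"az":0},{"tx":-0.2,"ty":-1.5,"tz":0,"ax":0,"ay":0,"az":0}]'

```text
t: 9.22
position: [0.4975, 0.1333, 0.1471]
ee_rot: [-3.139, 0.001, 0.222]
ft_force: [-0.2, 1.5, -6.0]
width: 0.0187
```

>>> jog_arm --series '[{"tx":0,"ty":0,"tz":1.5,"ax":0,"ay":0,"az":0},{"tx":0,"ty":0,"tz":1.5,"ax":0,"ay":0,"az":0},{"tx":0,"ty":0,"tz":1.5,"ax":0,"ay":0,"az":0},{"tx":0,"ty":0,"tz":0,"ax":0,"ay":0,"az":0},{"tx":0,"ty":0,"tz":0,"ax":0,"ay":0,"az":0}]'

```text
t: 9.63
position: [0.4988, 0.1282, 0.1018]
ee_rot: [-3.141, 0.002, 0.216]
ft_force: [0.3, 0.6, -6.2]
width: 0.0189
```

```bash
python3 - <<'E'
from rig import get_obs,camera
import cv2,pickle
o=get_obs();print(o['position'],o['ee_rot'],o['joint_pos'])
d={n:camera(n) for n in("wrist","top")}
pickle.dump(d,open("cam3.pkl","wb"))
cv2.imwrite("pics/w3.png",d["wrist"]["image"][:,:,::-1])
cv2.imwrite("pics/t3.png",cv2.resize(d["top"]["image"][130:280,200:340,::-1],None,fx=4,fy=4,interpolation=cv2.INTER_CUBIC))
E
```

```text
[0.49883268 0.12820949 0.10181538] [-3.14145619e+00  2.26196390e-03  2.16148138e-01] [-0.40969366  0.53647752  0.09463809  2.17431556 -0.11515724  0.43754788
 -1.57843605]
```

View pics/w3.png

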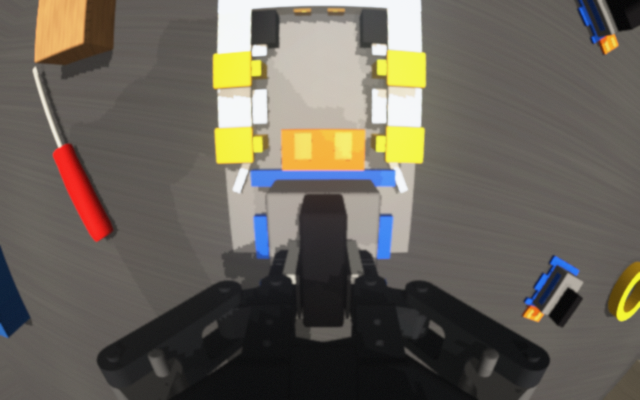

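View pics/t3.png

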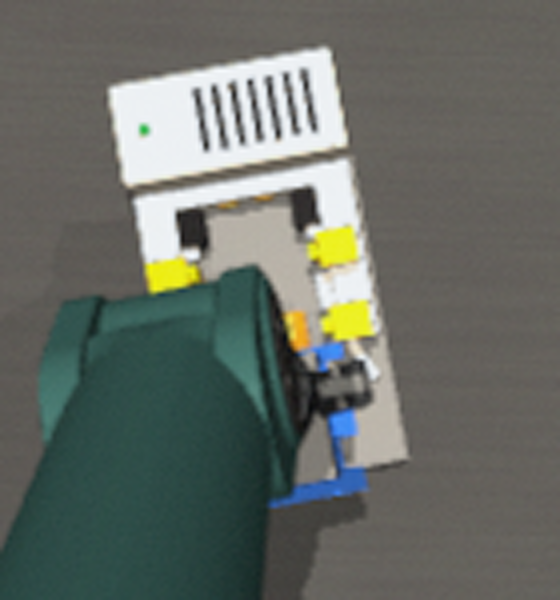

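```bash
python3 - <<'E'
from h import *
d=pickle.load(open("cam3.pkl","rb"));c=d["wrist"]
t=np.array([0.49883268,0.12820949,0.10181538]);Rt=R.from_euler('xyz',[-3.14145619e+00,2.26196390e-03,2.16148138e-01]).as_matrix()
Rc=R.from_euler('xyz',c["rotation"]).as_matrix();o=np.array(c["origin"])
print("cam in tool",Rt.T@(o-t),(Rt.T@Rc).round(4))
K=c["intrinsics"]
def fproj(P):
    p=(np.asarray(P)-o)@Rc;th=np.arctan2(np.hypot(p[:,0],p[:,1]),p[:,2]);ph=np.arctan2(p[:,1],p[:,0])
    return np.c_[K[0,2]+K[0,0]*th*np.cos(ph),K[1,2]+K[0,0]*th*np.sin(ph)]
im=c["image"]
big=cv2.resize(im[0:260,200:450,::-1],None,fx=3,fy=3,interpolation=cv2.INTER_CUBIC)
cv2.imwrite("pics/w3b.png",big[:600])
q=[0.58314709,0.1468382,0.21850163]
P=[(x+sx*12,s*(56+sy*13),48) for x in(-35,15) for s in(1,-1) for sx in(-1,1) for sy in (-1,1)]
pts=fproj(T(q,P))
for a,b in zip(P,pts):print(a,b.round(1))
E
```

```text
cam in tool [ 0.07136787 -0.00024725 -0.14328029] [[ 9.000e-04 -9.589e-01 -2.838e-01]
 [ 1.000e+00  9.000e-04  1.000e-04]
 [ 1.000e-04 -2.838e-01  9.589e-01]]
(-47, 43, 48) [257.4 161.8]
(-47, 69, 48) [219.9 162.8]
(-23, 43, 48) [256.  125.1]
(-23, 69, 48) [217.9 126.9]
(-47, -43, 48) [389.2 161.7]
(-47, -69, 48) [426.6 162.5]
(-23, -43, 48) [390.4 125. ]
(-23, -69, 48) [428.5 126.7]
(3, 43, 48) [255.2  85. ]
(3, 69, 48) [216.7  87.7]
(27, 43, 48) [255.2  48.6]
(27, 69, 48) [216.6  52.2]
(3, -43, 48) [391.1  84.8]
(3, -69, 48) [429.6  87.5]
(27, -43, 48) [391.   48.5]
(27, -69, 48) [429.6  51.9]
```

View pics/w3b.png

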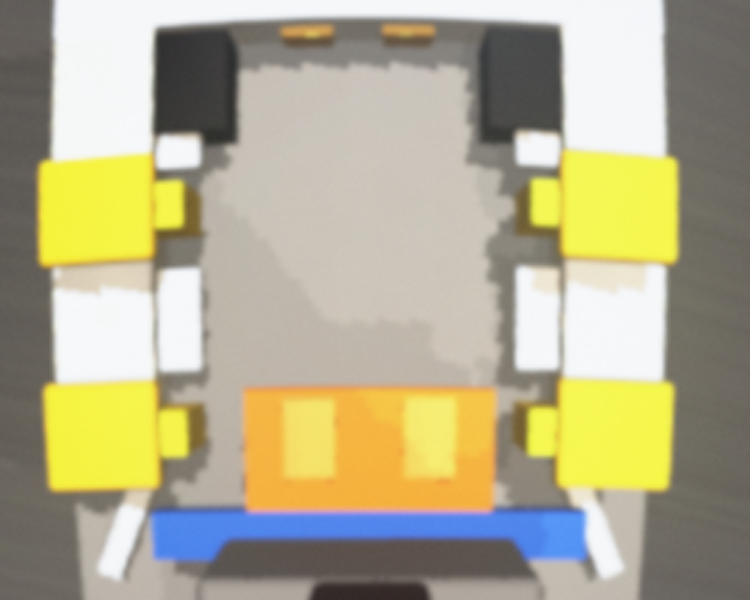

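In the wrist view the tab pads are centred on column 319.6 (back pads 213..251 and 387..426), while the tray is centred on 323. So the unit lies about 2.2 mm further to unit +y than the top-camera fit gave. I'll correct by ty -0.2, tx -0.25, and lower.

>>> jog_arm --series '[{"tx":-0.25,"ty":-0.2,"tz":0,"ax":0,"ay":0,"az":0},{"tx":0,"ty":0,"tz":1,"ax":0,"ay":0,"az":0},{"tx":0,"ty":0,"tz":1,"ax":0,"ay":0,"az":0},{"tx":0,"ty":0,"tz":1,"ax":0,"ay":0,"az":0},{"tx":0,"ty":0,"tz":0.6,"ax":0,"ay":0,"az":0},{"tx":0,"ty":0,"tz":0.3,"ax":0,"ay":0,"az":0},{"tx":0,"ty":0,"tz":0.2,"ax":0,"ay":0,"az":0},{"tx":0,"ty":0,"tz":0.1,"ax":0,"ay":0,"az":0},{"tx":0,"ty":0,"tz":0,"ax":0,"ay":0,"az":0},{"tx":0,"ty":0,"tz":0,"ax":0,"ay":0,"az":0}]'

```text
t: 10.57
position: [0.4971, 0.1295, 0.0605]
ee_rot: [-3.142, -0.0, 0.215]
ft_force: [0.1, -0.3, -5.9]
width: 0.0186
```

>>> jog_arm --series '[{"tx":0,"ty":0,"tz":0.1,"ax":0,"ay":0,"az":0},{"tx":0,"ty":0,"tz":0.1,"ax":0,"ay":0,"az":0},{"tx":0,"ty":0,"tz":0,"ax":0,"ay":0,"az":0}]'

```text
t: 10.82
position: [0.4971, 0.1296, 0.0584]
ee_rot: [-3.142, -0.001, 0.215]
ft_force: [-0.6, 0.3, -4.9]
width: 0.0187
```

>>> jog_arm --series '[{"tx":0,"ty":0,"tz":0.1,"ax":0,"ay":0,"az":0},{"tx":0,"ty":0,"tz":0,"ax":0,"ay":0,"az":0}]'

```text
t: 10.98
position: [0.4972, 0.1297, 0.0583]
ee_rot: [-3.141, -0.001, 0.215]
ft_force: [-0.7, -0.7, 3.2]
width: 0.0191
```

The tray is down on the floor. I'll slide it in.

>>> jog_arm --series '[{"tx":0.4,"ty":0,"tz":-0.05,"ax":0,"ay":0,"az":0},{"tx":0.5,"ty":0,"tz":0,"ax":0,"ay":0,"az":0},{"tx":0.5,"ty":0,"tz":0,"ax":0,"ay":0,"az":0},{"tx":0.5,"ty":0,"tz":0,"ax":0,"ay":0,"az":0},{"tx":0.5,"ty":0,"tz":0,"ax":0,"ay":0,"az":0},{"tx":0.5,"ty":0,"tz":0,"ax":0,"ay":0,"az":0},{"tx":0.5,"ty":0,"tz":0,"ax":0,"ay":0,"az":0}]'

```text
t: 11.57
position: [0.5257, 0.1354, 0.0584]
ee_rot: [3.141, 0.008, 0.215]
ft_force: [-5.2, -0.5, 5.9]
width: 0.019
```

```bash
python3 - <<'E'
from rig import get_obs,camera
import cv2
c=camera("wrist");cv2.imwrite("pics/w4.png",cv2.resize(c["image"][0:260,200:450,::-1],None,fx=2.3,fy=2.3,interpolation=cv2.INTER_CUBIC))
E
```

```text
(no output)
```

View pics/w4.png

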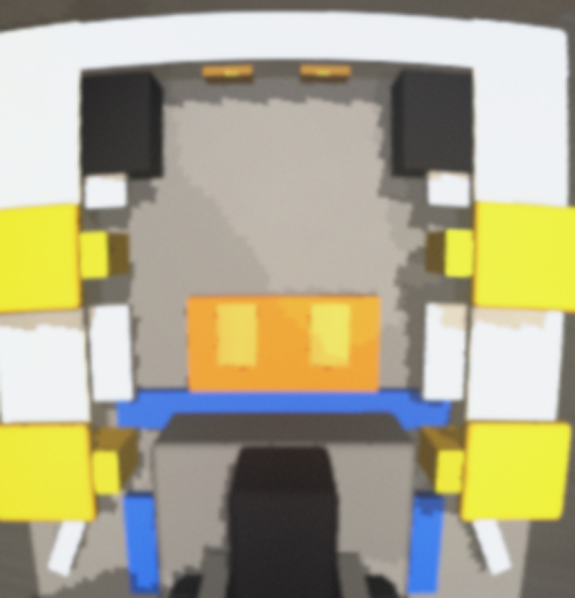

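The shoulders have gone under the front teeth (crop row 405). The tray is about 1.5 mm right of the bay centre (orange 284 vs keys 277), so I continue with a 1 mm correction.

>>> jog_arm --series '[{"tx":0.5,"ty":-0.1,"tz":0,"ax":0,"ay":0,"az":0},{"tx":0.5,"ty":0,"tz":0,"ax":0,"ay":0,"az":0},{"tx":0.5,"ty":0,"tz":0,"ax":0,"ay":0,"az":0},{"tx":0.5,"ty":0,"tz":0,"ax":0,"ay":0,"az":0},{"tx":0.5,"ty":0,"tz":0,"ax":0,"ay":0,"az":0},{"tx":0.5,"ty":0,"tz":0,"ax":0,"ay":0,"az":0},{"tx":0.4,"ty":0,"tz":0,"ax":0,"ay":0,"az":0}]'

```text
t: 12.2
position: [0.5595, 0.144, 0.0584]
ee_rot: [-3.142, 0.008, 0.214]
ft_force: [-10.0, -2.4, 13.0]
width: 0.0187
```

>>> jog_arm --series '[{"tx":0.4,"ty":0,"tz":0,"ax":0,"ay":0,"az":0},{"tx":0.4,"ty":0,"tz":0,"ax":0,"ay":0,"az":0},{"tx":0.3,"ty":0,"tz":0,"ax":0,"ay":0,"az":0},{"tx":0.2,"ty":0,"tz":0,"ax":0,"ay":0,"az":0},{"tx":0,"ty":0,"tz":0,"ax":0,"ay":0,"az":0}]'

```text
t: 12.62
position: [0.5731, 0.1471, 0.0583]
ee_rot: [-3.142, 0.006, 0.215]
ft_force: [-7.1, -0.8, 8.9]
width: 0.0189
```

>>> jog_arm --series '[{"tx":0.2,"ty":0,"tz":-0.05,"ax":0,"ay":0,"az":0},{"tx":0.2,"ty":0,"tz":0,"ax":0,"ay":0,"az":0},{"tx":0.2,"ty":0,"tz":0,"ax":0,"ay":0,"az":0},{"tx":0.1,"ty":0,"tz":0,"ax":0,"ay":0,"az":0},{"tx":0,"ty":0,"tz":0,"ax":0,"ay":0,"az":0}]'

```text
t: 13.03
position: [0.5811, 0.1489, 0.0583]
ee_rot: [3.142, 0.004, 0.215]
ft_force: [-5.3, -0.5, 5.0]
width: 0.0193
```

>>> jog_arm --series '[{"tx":0.1,"ty":0,"tz":0,"ax":0,"ay":0,"az":0},{"tx":0.1,"ty":0,"tz":0,"ax":0,"ay":0,"az":0},{"tx":0,"ty":0,"tz":0,"ax":0,"ay":0,"az":0}]'

```text
t: 13.28
position: [0.5812, 0.1488, 0.0584]
ee_rot: [-3.142, 0.008, 0.215]
ft_force: [-8.8, -2.4, 9.2]
width: 0.0189
```

>>> jog_arm --series '[{"tx":0.1,"ty":0,"tz":0,"ax":0,"ay":0,"az":0},{"tx":0.1,"ty":0,"tz":0,"ax":0,"ay":0,"az":0},{"tx":0,"ty":0,"tz":0,"ax":0,"ay":0,"az":0}]'

```text
t: 13.53
position: [0.5813, 0.1489, 0.0585]
ee_rot: [-3.142, 0.011, 0.215]
ft_force: [-11.4, -2.0, 13.7]
width: 0.0189
```

```bash
python3 - <<'E'
from rig import get_obs,camera
import cv2
c=camera("wrist");cv2.imwrite("pics/w5.png",cv2.resize(c["image"][0:260,200:450,::-1],None,fx=2.3,fy=2.3,interpolation=cv2.INTER_CUBIC))
c=camera("side");cv2.imwrite("pics/s5.png",cv2.resize(c["image"][190:300,210:360,::-1],None,fx=5,fy=5,interpolation=cv2.INTER_CUBIC))
E
```

```text
(no output)
```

View pics/w5.png

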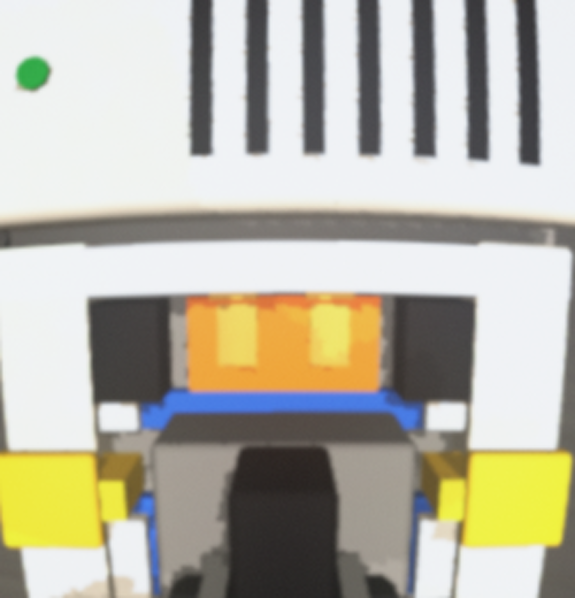

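View pics/s5.png

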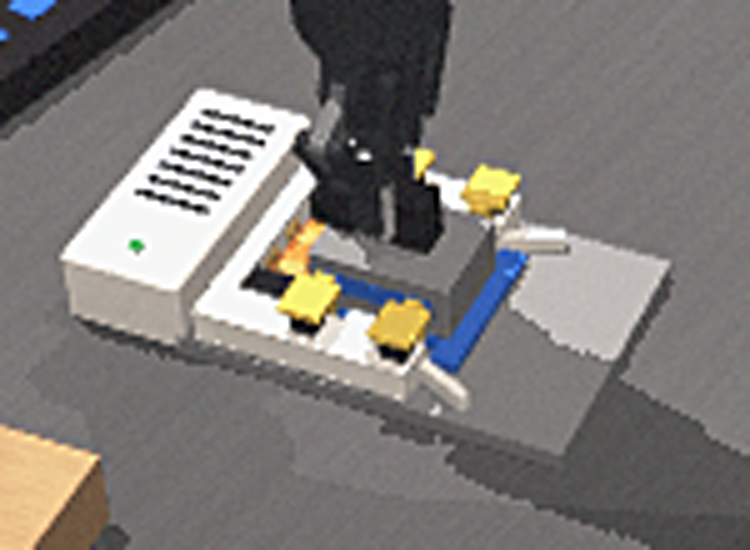

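The tray is home: the shoulders are at the key blocks (crop row 400), the tongue is between the blocks with its tip under the end wall, and all tabs are up. I'll unload, open and lift.

>>> jog_arm --series '[{"tx":-0.2,"ty":0,"tz":-0.05,"ax":0,"ay":0,"az":0},{"tx":-0.1,"ty":0,"tz":0,"ax":0,"ay":0,"az":0},{"tx":0,"ty":0,"tz":0,"ax":0,"ay":0,"az":0},{"tx":0,"ty":0,"tz":0,"ax":0,"ay":0,"az":0}]'

```text
t: 13.97
position: [0.5812, 0.1488, 0.0584]
ee_rot: [3.141, 0.005, 0.215]
ft_force: [-6.8, -1.1, 4.4]
width: 0.0188
```

>>> jog_arm --series '[{"tx":0,"ty":0,"tz":0,"ax":0,"ay":0,"az":0},{"tx":0,"ty":0,"tz":0,"ax":0,"ay":0,"az":0},{"tx":0,"ty":0,"tz":0,"ax":0,"ay":0,"az":0},{"tx":0,"ty":0,"tz":0,"ax":0,"ay":0,"az":0},{"tx":0,"ty":0,"tz":0,"ax":0,"ay":0,"az":0},{"tx":0,"ty":0,"tz":0,"ax":0,"ay":0,"az":0}]' --gripper 0

```text
t: 14.47
position: [0.5843, 0.1496, 0.0589]
ee_rot: [-3.142, -0.001, 0.215]
ft_force: [0.8, 0.3, 0.3]
width: 0.0426
```

>>> jog_arm --series '[{"tx":0,"ty":0,"tz":-1,"ax":0,"ay":0,"az":0},{"tx":0,"ty":0,"tz":-2,"ax":0,"ay":0,"az":0},{"tx":0,"ty":0,"tz":-2,"ax":0,"ay":0,"az":0},{"tx":0,"ty":0,"tz":-2,"ax":0,"ay":0,"az":0},{"tx":0,"ty":0,"tz":-2,"ax":0,"ay":0,"az":0},{"tx":0,"ty":0,"tz":0,"ax":0,"ay":0,"az":0},{"tx":0,"ty":0,"tz":0,"ax":0,"ay":0,"az":0},{"tx":0,"ty":0,"tz":0,"ax":0,"ay":0,"az":0}]' --gripper -1

```text
t: 15.13
position: [0.5832, 0.1494, 0.1488]
ee_rot: [-3.142, 0.0, 0.215]
ft_force: [-1.4, -1.0, -0.7]
width: 0.0001
```

```bash
python3 - <<'E'
from rig import get_obs,camera
import cv2,pickle
o=get_obs();print(o['position'],o['ee_rot'],o['joint_pos'],o['ft_force'],o['width'])
d={n:camera(n) for n in("wrist","side")};pickle.dump((o,d),open("cam6.pkl","wb"))
c=d["wrist"];cv2.imwrite("pics/w6.png",cv2.resize(c["image"][0:300,190:470,::-1],None,fx=2,fy=2,interpolation=cv2.INTER_CUBIC))
c=d["side"];cv2.imwrite("pics/s6.png",cv2.resize(c["image"][190:300,210:360,::-1],None,fx=5,fy=5,interpolation=cv2.INTER_CUBIC))
E
```

```text
[0.58322766 0.14941539 0.14880254] [-3.14152851e+00  3.07448146e-04  2.14964501e-01] [-0.40938854  0.54470353  0.11669271  1.9597194  -0.1009498   0.64293719
 -1.58438296] [-1.42098929 -0.95735342 -0.72151495] 6.319123244699736e-05
```

View pics/w6.png

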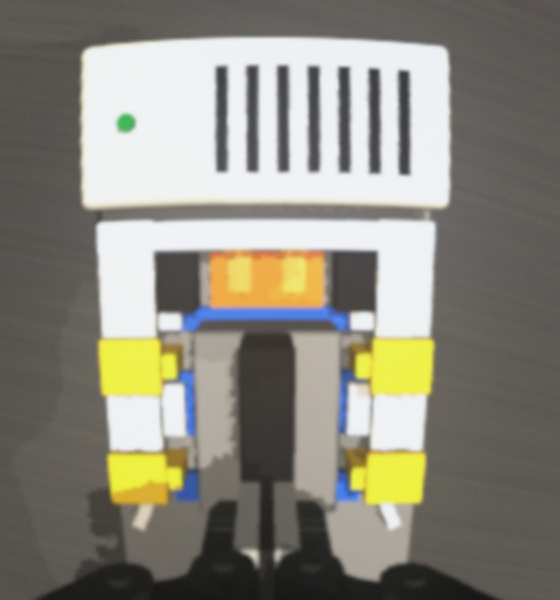

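View pics/s6.png

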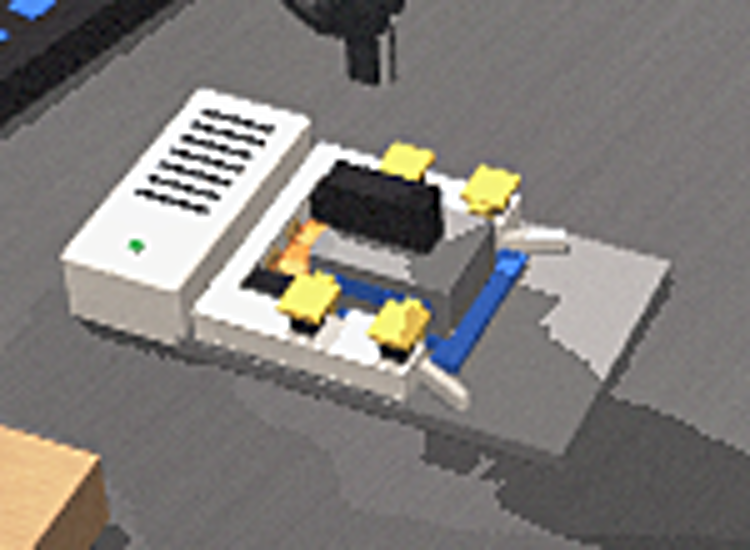

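```bash
python3 - <<'E'
from h import *
ob,d=pickle.load(open("cam6.pkl","rb"));c=d["wrist"]
Rc=R.from_euler('xyz',c["rotation"]).as_matrix();o=np.array(c["origin"]);K=c["intrinsics"]
def fproj(P):
    p=(np.asarray(P)-o)@Rc;th=np.arctan2(np.hypot(p[:,0],p[:,1]),p[:,2]);ph=np.arctan2(p[:,1],p[:,0])
    return np.c_[K[0,2]+K[0,0]*th*np.cos(ph),K[1,2]+K[0,0]*th*np.sin(ph)]
P=[(27,69,48),(3,69,48),(3,43,48),(27,43,48),(27,-69,48),(3,-69,48),(27,-43,48),(-47,69,48),(-23,69,48),(-47,43,48),(-47,-69,48),(-23,-69,48),(-47,-43,48)]
uv=np.array([(100,340),(101,395),(161,394),(159,338),(432,338),(434,394),(372,338),(112,504),(108,454),(168,502),(424,502),(425,453),(367,502)])/2+[190,0]
f=lambda q:(fproj(T(q,P))-uv).ravel()
r=least_squares(f,[.582,.149,.2185]);q=r.x;print(q,f(q).reshape(-1,2).round(1).tolist())
t=ob['position'];Rt=R.from_euler('xyz',ob['ee_rot']).as_matrix()
for n,x,y in(("FL",-35,56),("FR",-35,-56),("BL",15,56),("BR",15,-56)):
    w=T(q,[(x,y,48)])[0];print(n,w.round(4),(Rt.T@(w-t)*100).round(2))
E
```

```text
[0.58223632 0.14907411 0.22112085] [[-1.0, -0.4], [0.6, 0.2], [0.8, 0.5], [0.4, 0.0], [1.2, -0.2], [-1.5, -0.1], [0.3, -0.5], [0.2, -0.4], [-0.4, -0.3], [0.7, 1.2], [-1.1, -0.1], [0.7, -0.6], [-1.1, 0.7]]
FL [0.5358 0.196  0.048 ] [-3.64 -5.57 10.08]
FR [0.5604 0.0868 0.048 ] [-3.57  5.63 10.08]
BL [0.5846 0.207  0.048 ] [ 1.36 -5.6  10.08]
BR [0.6092 0.0977 0.048 ] [ 1.43  5.6  10.08]
```

Tray is home with all tabs up. The wrist fit agrees with the earlier unit pose. Now the front-left tab.

>>> jog_arm --series '[{"tx":-1.8,"ty":-2.9,"tz":0,"ax":0,"ay":0,"az":0},{"tx":-1.8,"ty":-2.9,"tz":0,"ax":0,"ay":0,"az":0},{"tx":0,"ty":0,"tz":2.4,"ax":0,"ay":0,"az":0},{"tx":0,"ty":0,"tz":2.5,"ax":0,"ay":0,"az":0},{"tx":0,"ty":0,"tz":2.5,"ax":0,"ay":0,"az":0},{"tx":0,"ty":0,"tz":1.5,"ax":0,"ay":0,"az":0},{"tx":0,"ty":0,"tz":0.5,"ax":0,"ay":0,"az":0},{"tx":0,"ty":0,"tz":0,"ax":0,"ay":0,"az":0}]'

```text
t: 15.9
position: [0.5346, 0.1978, 0.0527]
ee_rot: [3.141, 0.004, 0.215]
ft_force: [0.3, 0.6, -0.4]
width: 0.0004
```

>>> jog_arm --series '[{"tx":0,"ty":0,"tz":0.3,"ax":0,"ay":0,"az":0},{"tx":0,"ty":0,"tz":0.3,"ax":0,"ay":0,"az":0},{"tx":0,"ty":0,"tz":0.3,"ax":0,"ay":0,"az":0},{"tx":0,"ty":0,"tz":0.3,"ax":0,"ay":0,"az":0}]'

```text
t: 16.23
position: [0.537, 0.1987, 0.0441]
ee_rot: [-3.141, -0.002, 0.215]
ft_force: [-0.6, -0.7, 2.4]
width: -0.0
```

>>> jog_arm --series '[{"tx":0,"ty":0,"tz":0.3,"ax":0,"ay":0,"az":0},{"tx":0,"ty":0,"tz":0.3,"ax":0,"ay":0,"az":0},{"tx":0,"ty":0,"tz":0.2,"ax":0,"ay":0,"az":0},{"tx":0,"ty":0,"tz":0,"ax":0,"ay":0,"az":0}]'

```text
t: 16.57
position: [0.537, 0.1987, 0.0379]
ee_rot: [-3.141, -0.002, 0.214]
ft_force: [-4.7, -1.5, 24.7]
width: -0.0004
```

Stopped hard at 37.9 mm, so it is engaged. Next, back left.

>>> jog_arm --series '[{"tx":0,"ty":0,"tz":-1.5,"ax":0,"ay":0,"az":0},{"tx":0,"ty":0,"tz":-1.7,"ax":0,"ay":0,"az":0},{"tx":2.4,"ty":0,"tz":0,"ax":0,"ay":0,"az":0},{"tx":2.4,"ty":0,"tz":0,"ax":0,"ay":0,"az":0},{"tx":0,"ty":0,"tz":0.8,"ax":0,"ay":0,"az":0},{"tx":0,"ty":0,"tz":0.5,"ax":0,"ay":0,"az":0},{"tx":0,"ty":0,"tz":0.3,"ax":0,"ay":0,"az":0},{"tx":0,"ty":0,"tz":0.3,"ax":0,"ay":0,"az":0},{"tx":0,"ty":0,"tz":0.3,"ax":0,"ay":0,"az":0}]'

```text
t: 17.32
position: [0.5813, 0.2082, 0.0447]
ee_rot: [3.141, 0.003, 0.215]
ft_force: [-1.6, 0.9, 4.4]
width: -0.0001
```

>>> jog_arm --series '[{"tx":0,"ty":0,"tz":0.3,"ax":0,"ay":0,"az":0},{"tx":0,"ty":0,"tz":0.3,"ax":0,"ay":0,"az":0},{"tx":0,"ty":0,"tz":0.3,"ax":0,"ay":0,"az":0},{"tx":0,"ty":0,"tz":0.1,"ax":0,"ay":0,"az":0},{"tx":0,"ty":0,"tz":0,"ax":0,"ay":0,"az":0}]'

```text
t: 17.73
position: [0.5823, 0.2086, 0.0378]
ee_rot: [-3.141, 0.002, 0.215]
ft_force: [-6.2, -1.4, 25.7]
width: -0.0002
```

>>> jog_arm --series '[{"tx":0,"ty":0,"tz":-2,"ax":0,"ay":0,"az":0},{"tx":0,"ty":0,"tz":-2.5,"ax":0,"ay":0,"az":0},{"tx":0,"ty":0,"tz":-2.5,"ax":0,"ay":0,"az":0},{"tx":0.1,"ty":2.5,"tz":0,"ax":0,"ay":0,"az":0},{"tx":0.1,"ty":3,"tz":0,"ax":0,"ay":0,"az":0},{"tx":0.1,"ty":3,"tz":0,"ax":0,"ay":0,"az":0},{"tx":0,"ty":3,"tz":0,"ax":0,"ay":0,"az":0},{"tx":0,"ty":0,"tz":0,"ax":0,"ay":0,"az":0}]'

```text
t: 18.4
position: [0.6115, 0.0874, 0.1047]
ee_rot: [3.136, 0.0, 0.205]
ft_force: [-0.3, -0.6, 1.0]
width: 0.0001
```

>>> jog_arm --series '[{"tx":0,"ty":0,"tz":2,"ax":0,"ay":0,"az":0},{"tx":0,"ty":0,"tz":1.8,"ax":0,"ay":0,"az":0},{"tx":0,"ty":0,"tz":0.8,"ax":0,"ay":0,"az":0},{"tx":0,"ty":0,"tz":0.5,"ax":0,"ay":0,"az":0},{"tx":0,"ty":0,"tz":0.3,"ax":0,"ay":0,"az":0},{"tx":0,"ty":0,"tz":0.3,"ax":0,"ay":0,"az":0},{"tx":0,"ty":0,"tz":0.3,"ax":0,"ay":0,"az":0}]'

```text
t: 18.98
position: [0.6106, 0.0972, 0.0458]
ee_rot: [-3.141, -0.0, 0.215]
ft_force: [-2.0, -0.2, 6.3]
width: 0.0
```

>>> jog_arm --series '[{"tx":0,"ty":0,"tz":0.3,"ax":0,"ay":0,"az":0},{"tx":0,"ty":0,"tz":0.3,"ax":0,"ay":0,"az":0},{"tx":0,"ty":0,"tz":0.3,"ax":0,"ay":0,"az":0},{"tx":0,"ty":0,"tz":0,"ax":0,"ay":0,"az":0}]'

```text
t: 19.32
position: [0.6114, 0.0973, 0.038]
ee_rot: [-3.141, -0.002, 0.215]
ft_force: [-3.1, -0.9, 14.6]
width: 0.0002
```

Engaged (z 38.0 mm). Now front right, with a last press on this one first for certainty.

>>> jog_arm --series '[{"tx":0,"ty":0,"tz":0.1,"ax":0,"ay":0,"az":0},{"tx":0,"ty":0,"tz":0,"ax":0,"ay":0,"az":0},{"tx":0,"ty":0,"tz":-1.5,"ax":0,"ay":0,"az":0},{"tx":0,"ty":0,"tz":-1.7,"ax":0,"ay":0,"az":0},{"tx":-2.5,"ty":0,"tz":0,"ax":0,"ay":0,"az":0},{"tx":-2.5,"ty":0.1,"tz":0,"ax":0,"ay":0,"az":0},{"tx":0,"ty":0,"tz":0.8,"ax":0,"ay":0,"az":0},{"tx":0,"ty":0,"tz":0.5,"ax":0,"ay":0,"az":0},{"tx":0,"ty":0,"tz":0.3,"ax":0,"ay":0,"az":0},{"tx":0,"ty":0,"tz":0.3,"ax":0,"ay":0,"az":0}]'

```text
t: 20.15
position: [0.5631, 0.0857, 0.0476]
ee_rot: [-3.142, -0.001, 0.215]
ft_force: [-1.9, -0.0, 10.7]
width: -0.0003
```

>>> jog_arm --series '[{"tx":0,"ty":0,"tz":0.3,"ax":0,"ay":0,"az":0},{"tx":0,"ty":0,"tz":0.3,"ax":0,"ay":0,"az":0},{"tx":0,"ty":0,"tz":0.3,"ax":0,"ay":0,"az":0},{"tx":0,"ty":0,"tz":0.3,"ax":0,"ay":0,"az":0},{"tx":0,"ty":0,"tz":0.1,"ax":0,"ay":0,"az":0},{"tx":0,"ty":0,"tz":0,"ax":0,"ay":0,"az":0}]'

```text
t: 20.65
position: [0.5633, 0.0857, 0.0378]
ee_rot: [-3.141, -0.002, 0.214]
ft_force: [-5.0, -0.4, 27.7]
width: -0.0001
```

>>> jog_arm --series '[{"tx":0,"ty":0,"tz":-2,"ax":0,"ay":0,"az":0},{"tx":0,"ty":0,"tz":-3,"ax":0,"ay":0,"az":0},{"tx":0,"ty":0,"tz":-3,"ax":0,"ay":0,"az":0},{"tx":-1,"ty":3,"tz":-2,"ax":0,"ay":0,"az":0},{"tx":-1,"ty":3,"tz":-2,"ax":0,"ay":0,"az":0},{"tx":0,"ty":3,"tz":-1,"ax":0,"ay":0,"az":0},{"tx":0,"ty":3,"tz":0,"ax":0,"ay":0,"az":0},{"tx":0,"ty":3,"tz":0,"ax":0,"ay":0,"az":0},{"tx":0,"ty":0,"tz":0,"ax":0,"ay":0,"az":0}]'

```text
t: 21.4
position: [0.576, -0.0741, 0.1654]
ee_rot: [3.136, -0.002, 0.205]
ft_force: [0.4, -0.6, 0.3]
width: 0.0004
```

```bash
python3 - <<'E'
from rig import get_obs,camera
import cv2,pickle
d={n:camera(n) for n in("top","side")};pickle.dump(d,open("cam7.pkl","wb"))
cv2.imwrite("pics/t7.png",d["top"]["image"][:,:,::-1])
cv2.imwrite("pics/t7b.png",cv2.resize(d["top"]["image"][138:260,215:315,::-1],None,fx=4.8,fy=4.8,interpolation=cv2.INTER_CUBIC))
cv2.imwrite("pics/s7.png",cv2.resize(d["side"]["image"][190:300,210:360,::-1],None,fx=5,fy=5,interpolation=cv2.INTER_CUBIC))
E
```

```text
(no output)
```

View pics/t7b.png

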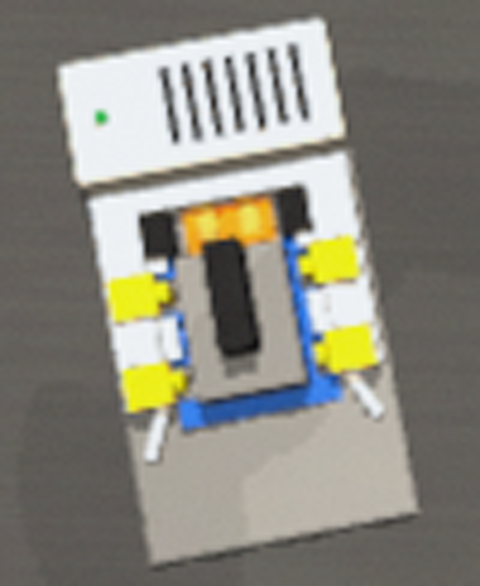

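View pics/s7.png

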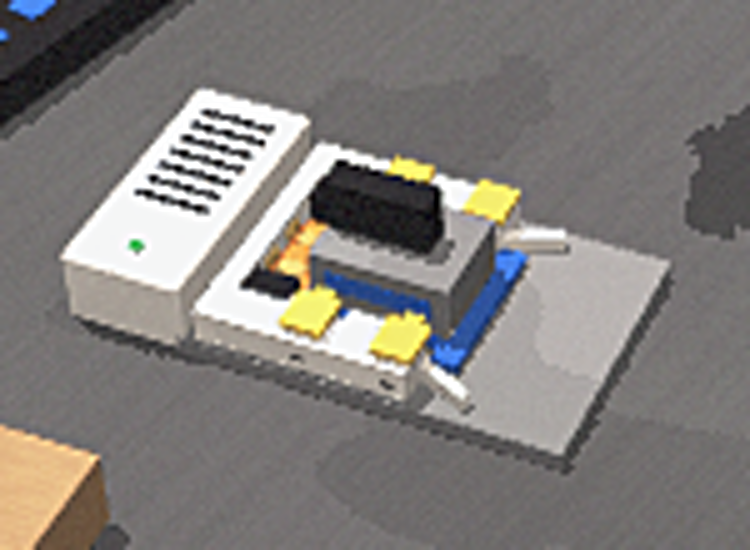

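View pics/t7.png

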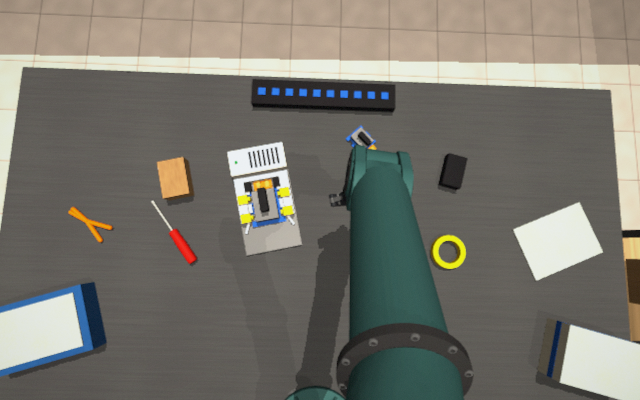

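All four pads sit low against the rails in the side view: (312,310), (402,336), (412,165) and (494,200). The tray is home, the bystanders haven't moved and the arm is clear.

```bash
python3 -c "
from rig import hand_in,get_obs
print(get_obs()['t'],get_obs()['ft_force']);print(hand_in())"
```

```text
21.5 [ 0.26997282  0.21604801 -0.45533885]
the job is handed in; nothing more can be done
None
```

I turned the battery tray end for end, slid it home under the lips with the narrow orange end first, and pressed all four tabs down. I handed the job in at 21.5 s of the 67 s allowed, with the arm clear of everything; it gave no verdict.

- **Tray:** The slide stopped dead with the shoulders at the key blocks. The gripper then stood within about 1 mm of the home point I had measured. I judged home by this contact and by eye, and did not re-measure the nose position afterwards. All four tabs were still up when I let go of the tray.
- **Tabs:** Each press stopped hard at about 38 mm, the engaged height, with 15–28 N. The last side picture shows all four pads down.
- **Bystanders:** In the last top picture the screwdriver, carton, tape and adapter are where they started.
- **Disagreement:** The top-camera fit of the unit was about 2.2 mm off sideways from the wrist view. I went with the wrist view, and the tray slid in without catching.

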